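# Seat the notched filter cartridge in the keyed dock

## Task

Plug the orange filter cartridge into the grey filter dock: its barrel has a single notch that must fit over a key deep in the dock's sprung bore, and the key has been set to some unknown angle between 9 and 83 degrees anticlockwise, seen from above, of the yellow line on the dock, so lower the cartridge into the bore and turn it under light pressure until it drops over the key, then let go with its flange flush on the rim. Be gentle and never force it: keep every push and twist against the dock below 25 N. Leave everything else on the desk where it is.

Things in the scene. Friction and masses are not known exactly. Their poses are not given: they have to be found in the camera images.
- cartridge_center (a point): Centre (half-way up, on the axis) of the orange filter cartridge, about 180 g, 64 mm tall, standing on the desk at the start; z up. Orange flange 60 mm in diameter, 8 mm thick, its top 2 mm below this point. On it an upright grip bar 44 mm long (own x), 16 mm wide (own y), 34 mm high, its top 32 mm above this point. A white line on the bar's top runs to the notch side, own +x.
- cartridge_foot (a point): Middle of the cartridge's underside, 32 mm below its centre. The black barrel rises 22 mm from here to the flange, 40 mm in diameter. Its one notch runs the barrel's full length on the own +x side: 8 mm wide, parallel sides, from the outside in to 10.5 mm from the axis.
- dock: Grey square filter dock, 112 x 112 x 32 mm, fixed to the desk, its place and yaw differ each time; origin in the middle of its underside, z up. A yellow line on its top marks its own +x. In its middle a round metal cup on a spring, bore 42.2 mm in diameter. With the cartridge home, flange on the rim, the cartridge's centre is 48 mm above this origin; stopped on the key, 58 mm (cup up).
- dock_rim (a point): Middle of the cup's rim (cup up), on the dock's axis, 38 mm above the dock's origin. A steep lead-in cone, 51 mm wide at the rim and 7.5 mm deep, leads into the bore; a barrel that is off-centre can catch on it and is then pushed towards the axis.
- dock_key_top (a point): Point on the bore's axis at the height of the key's top, 12 mm below the rim. The one upright key, 6 mm wide, stands against the bore's wall (12.5 mm off the axis and out). Its direction from the axis is unknown: 0.15 to 1.45 rad anticlockwise (seen from above) of the dock's own +x. It does not turn when pushed, so twisting on once over it builds force fast. The notch passes it within about 4 degrees. Off the key, the flange stops 10 mm above the rim.
- cup (a joint): How far the dock's sprung cup is pressed down, m: 0 up, 0.006 at its hard stop. It starts to yield at about 4.5 N and adds 0.9 N per mm (about 10 N at the stop). The cup comes up again by itself, also with the cartridge's weight on it.
- spare_center (a point): Centre of a blue spare cartridge of the same outer size (64 mm tall, 60 mm flange), a bystander.
- marble: Green glass marble paperweight with a flat foot, 60 mm wide, 53 mm tall, a bystander; origin under it.
- paddle_key: Chrome paddle key, about 100 x 75 x 45 mm, a bystander; origin under its base.
- mug: Blue mug, 80 mm wide, 90 mm tall, a bystander; origin under it.
- screwdriver: Screwdriver lying on the desk, a bystander; origin under its middle.
- handheld: Black handheld transceiver standing in a charging cradle, 58 mm wide, 180 mm tall with its aerial, a bystander; origin under it.
Not all that is in view belongs to the job. What is shaped like the part that bears cartridge_center but brown or pink is not meant.

How it is judged:
By the outcome, as a careful person would: the job done as asked, in the order asked, and still so for the second after the job is handed in, with the robot touching nothing.
It also fails if it takes over 51 s, if anything falls off the work surface, if the arm or the gripper's body presses on something with over 40 N, if the wrist force passes 120 N, or if a joint passes its speed limit or range.

## Robot

A 6-joint arm with a two-finger parallel gripper is mounted at the origin on the work surface. World frame = base frame: x ahead of the robot, y to its left, z up, the work surface at z = 0. Lengths are in m, angles in degrees, forces in N, time in s.
With the tool pointing down it reaches from about 0.275 to 0.85 m from the base axis. Payload 5.2 kg.
Tool frame: the origin (TCP) lies at the very end of the fingers, on their centre line; the grasp point (between the pads) lies 19 mm behind it (r.hold_point_z is the x of the grasp point in the tool frame, in m); x points along the fingers, y is the direction in which the jaws open and shut, and the axes are right-handed (so a half turn about x gives the same grasp; the last joint's range is limited). The gripper opens to 85 mm and grips with 20 to 120 N. Pads are 22 mm wide; open, the fingers measure 114 mm over their backs; the gripper's body (76 mm by 85 mm) begins 54 mm behind the grasp point. The pads swing forward as they close: fully open they stand 13 mm farther back than shut.
Start: joints at [-87.422, 14.817, 87.949, -0, 77.235, -11.62], TCP at [0.135, -0.533, 0.231] pointing down, gripper open.
Joint ranges: [-179.93, 179.93], [-52.35, 119.4], [10.71, 147.94], [-69.91, 249.91], [12.55, 155.21], [-178.61, 178.61]. Speed limits (degrees/s): [147.25, 147.25, 180, 180, 180, 180].

## Interface

Orientations are given as [roll, pitch, yaw] about the fixed x, y, z axes, in that order (R = Rz(yaw) Ry(pitch) Rx(roll)).
In Python, from station import r gives the robot as it stands.
- The arm moves only by the tool move_arm, never from a script. Its arguments are lists of equal length, an entry for each row: "xyz": the shift along the tool's x, y, z in mm, a list of three; "angular": the turn, a rotation vector about the tool's x, y, z in degrees, a list of three. In form: {"xyz": [[x, y, z], ...], "angular": [[ax, ay, az], ...]}. A call has 1 to 8 rows; each row is the pose to reach, as a shift and turn from the pose commanded when the call began, along the tool's axes at that moment; what a row does not reach only later rows make up. A row lasts 1/10 s, in which the tool goes at most 50 mm and 8.59 degrees, less where a joint would pass 70% of its speed; a pose out of reach is approached as far as the arm can. A call with a gripper value outside its range is refused whole. "hand" is the finger opening in mm, from 0 to 85.4, set as the call begins (left out, the last holds). The fingers move at their own pace and stop on an object; "squeeze" is the grip in N (left out, the last holds). Time passes only in rows, so rows that repeat a pose let the fingers close. It gives the time, the measured TCP pose, the force and the opening at its end, in the units of the state.
- r.sense(): the state, without advancing time (a new reading comes with each control period).
- r.camera(name): name is "scene" or "top" or "wrist"; returns a dict with "color" (384x512x3 uint8, red, green, blue), "depth" (384x512 float32, m along the optical axis (not along the pixel's ray), 0 where there is no reading), "intrinsics" (3x3 intrinsics, pixels), "dist" ([k1, k2, p1, p2, k3] as OpenCV has them; the pictures are not rectified), "rvec" (rotation vector, rad) and "tvec" (3), from world to camera coordinates, as OpenCV has them. Camera axes: x right, y down, z forward; pixel columns grow to the right and rows downward; lengths in m; the calibration is good to about 2 mm. A picture is of the moment at which its call begins.
- r.hand_in(): hands the job in, once; it reports no verdict.
The state is a dict: "time_s": time; "joint_positions": joint angles; "qd": joint speeds; "joint_torque": joint torques, N m; "eef_pos": TCP position; "tcp_rot": TCP orientation; "wrist_force": force on the tool from outside, world axes, zero at the start; "torque": the same for the moment, N m; "opening": finger opening in m.
Only numpy, scipy, OpenCV 4.12 (cv2) and the standard library are available. Lean on these libraries where they do the work, as an engineer would, in place of code of your own. Each camera call takes 0.05 s, during which the arm holds its last target.

## Working session

There is one attempt and no reset: what is moved stays moved. The work goes in short steps, Python scripts to look and compute and a tool call to move; the robot and the scene stay as the last step left them, time stands still between calls to the robot, and variables do not carry over. Pictures are saved under pics/ and viewed, and the job is handed in when it is done.

Besides the shell and the picture viewer there is one more tool, called after ">>>" by a JSON object that holds its "fn" and its "kwargs". move_arm: Moves the arm, as the interface text tells. Its arguments: {"type":"object","properties":{"xyz":{"type":"array","items":{"type":"array","items":{"type":"number"}}},"angular":{"type":"array","items":{"type":"array","items":{"type":"number"}}},"hand":{"type":"number"},"squeeze":{"type":"number"}},"required":["xyz","angular"]}

```bash
ls; mkdir -p pics; cat > h.py <<'E'
import numpy as np, cv2
from station import r
def grab(n,tag):
    c=r.camera(n); np.savez(f'pics/{tag}.npz',**c)
    cv2.imwrite(f'pics/{tag}.png',cv2.cvtColor(c['color'],cv2.COLOR_RGB2BGR)); return c
def load(tag): return dict(np.load(f'pics/{tag}.npz'))
def ray(c,px):
    R,_=cv2.Rodrigues(np.array(c['rvec'],float)); t=np.array(c['tvec'],float).reshape(3)
    p=cv2.undistortPoints(np.array(px,float).reshape(-1,1,2),c['intrinsics'],c['dist']).reshape(-1,2)
    d=np.c_[p,np.ones(len(p))]@R; return -R.T@t,d
def onz(c,px,z):
    o,d=ray(c,px); return o+d*((z-o[2])/d[:,2])[:,None]
def cloud(c):
    h,w=c['depth'].shape; v,u=np.mgrid[:h,:w]
    p=np.c_[u.ravel(),v.ravel()]; o,d=ray(c,p)
    return (o+d*c['depth'].reshape(-1,1)).reshape(h,w,3)
E
python3 - <<'E'
from h import *
for n in('scene','top','wrist'): grab(n,n+'0')
print(r.sense(), r.hold_point_z)
E
```

```text
pics
{'time_s': 0.15, 'joint_positions': array([-8.74234332e+01,  1.48503345e+01,  8.79946807e+01, -6.75573940e-04,
        7.72351105e+01, -1.16191548e+01]), 'qd': array([ 0.06825809, -0.15239132, -0.23944788, -0.06242994,  0.03862656,
       -0.0411051 ]), 'joint_torque': array([ 9.53532181e-04, -4.46383703e+01, -2.90819049e+01, -3.93755727e-04,
        8.20260117e-03, -2.36127721e-05]), 'eef_pos': array([ 0.1348841 , -0.53280224,  0.23067337]), 'tcp_rot': array([-101.14816931,   89.9198716 ,   93.04770206]), 'wrist_force': array([ 0.68158434, -0.25447484,  0.64421908]), 'torque': array([ 0.01418254, -0.01528839,  0.01239157]), 'opening': 0.08563677087824714} -0.0187
```

View pics/scene0.png

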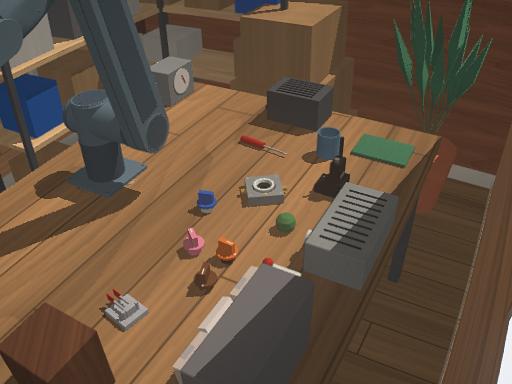

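View pics/top0.png

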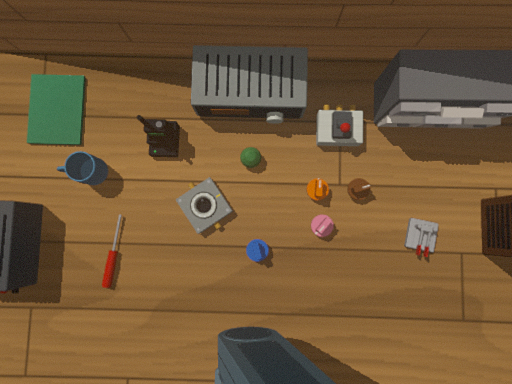

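View pics/wrist0.png

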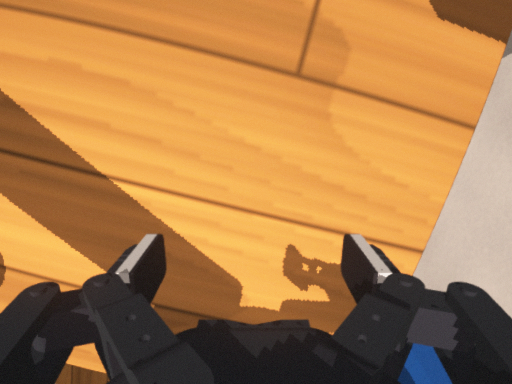

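The top view shows the orange cartridge at (318,188), the dock at (204,206), pink at (322,226), brown at (359,190) and blue at (258,250). Next I'll measure them and zoom in.

```bash
python3 - <<'E'
from h import *
c=load('top0'); P=cloud(c); o,_=ray(c,[[256,192]]); print('cam',o, c['intrinsics'][0,0])
hsv=cv2.cvtColor(c['color'],cv2.COLOR_RGB2HSV)
def pr(u,v): print(u,v,P[v,u].round(3))
for q in [(100,190),(318,188),(204,207),(322,226),(359,190),(258,250),(251,157),(204,190)]: pr(*q)
a=c['color'][160:240,160:250]; b=c['color'][165:245,285:375]
im=np.hstack([cv2.resize(x,None,fx=4.4,fy=4.4,interpolation=cv2.INTER_CUBIC) for x in (a,b)])
cv2.imwrite('pics/zoom0.png',cv2.cvtColor(im,cv2.COLOR_RGB2BGR))
E
```

```text
cam [ 0.47248477 -0.00865718  1.09671976] 391.2145158049213
100 190 [0.571 0.445 0.002]
318 188 [ 0.585 -0.159  0.062]
204 207 [0.53  0.148 0.018]
322 226 [ 0.485 -0.17   0.069]
359 190 [ 0.582 -0.266  0.067]
258 250 [ 0.418 -0.004  0.066]
251 157 [0.666 0.021 0.054]
204 190 [0.575 0.148 0.035]
```

View pics/zoom0.png

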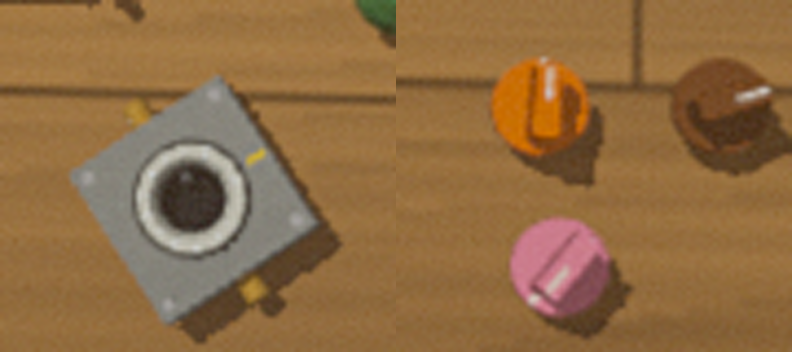

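```bash
python3 - <<'E'
from h import *
from scipy.spatial.transform import Rotation as Ro
c=load('top0'); hsv=cv2.cvtColor(c['color'],cv2.COLOR_RGB2HSV)
w=np.zeros(hsv.shape[:2],np.uint8); w[165:205,300:338]=1
m=((hsv[...,0]<16)&(hsv[...,1]>200)&(hsv[...,2]>90)).astype(np.uint8)*w*255
k=max(cv2.findContours(m,cv2.RETR_EXTERNAL,cv2.CHAIN_APPROX_NONE)[0],key=cv2.contourArea)
print(cv2.contourArea(k),cv2.minEnclosingCircle(k))
X=onz(c,k.reshape(-1,2),0.030)[:,:2].astype(np.float32); print('flange',cv2.minEnclosingCircle(X))
# dock square
P=cloud(c); z=P[...,2]
w[:]=0; w[165:245,165:245]=1
m=((z>0.026)&(z<0.045)&(hsv[...,1]<60)).astype(np.uint8)*w*255
k=max(cv2.findContours(m,cv2.RETR_EXTERNAL,cv2.CHAIN_APPROX_NONE)[0],key=cv2.contourArea)
X=onz(c,k.reshape(-1,2),0.032)[:,:2].astype(np.float32); print('dock',cv2.minAreaRect(X))
w[:]=0;w[185:205,212:225]=1
m=((hsv[...,0]>18)&(hsv[...,0]<35)&(hsv[...,1]>110))&(w>0)
v,u=np.nonzero(m);print(np.c_[u,v]); y=onz(c,np.c_[u,v],0.032).mean(0);print('yellow',y)
w[:]=0;w[165:205,300:338]=1
m=((hsv[...,1]<120)&(hsv[...,2]>150))&(w>0)
v,u=np.nonzero(m);L=onz(c,np.c_[u,v],0.064);print(np.c_[u,v].tolist(),L.round(3)[:, :2].tolist())
print(Ro.from_euler('xyz',r.sense()['tcp_rot'],degrees=True).as_matrix().round(3))
cw=load('wrist0');print(ray(cw,[[256,192]]))
E
```

```text
101.0 ((317.5377502441406, 188.79811096191406), 10.797962188720703)
flange ((0.5865707993507385, -0.1626451015472412), 0.029772184789180756)
dock ((0.5352701544761658, 0.14832890033721924), (0.11149732023477554, 0.11129525303840637), 35.21791076660156)
[[219 194]
 [217 195]
 [218 195]
 [219 195]
 [216 196]
 [217 196]]
yellow [0.56229757 0.10994779 0.032     ]
[[318, 178], [319, 178], [320, 180], [319, 181], [320, 181], [319, 182], [320, 182], [319, 183], [320, 183], [319, 184], [320, 184], [319, 185], [320, 185], [319, 186], [320, 186], [319, 187]] [[0.612, -0.158], [0.612, -0.161], [0.607, -0.164], [0.604, -0.161], [0.604, -0.164], [0.601, -0.161], [0.601, -0.164], [0.599, -0.161], [0.599, -0.164], [0.596, -0.161], [0.596, -0.164], [0.593, -0.161], [0.593, -0.164], [0.591, -0.161], [0.591, -0.164], [0.588, -0.161]]
[[-0.     0.245 -0.969]
 [ 0.001 -0.969 -0.245]
 [-1.    -0.001 -0.   ]]
(array([ 0.20223407, -0.51618732,  0.37422536]), array([[-0.272915  , -0.07783344, -0.95905623]]))
```

```bash
cat >> h.py <<'E'
from scipy.spatial.transform import Rotation as Ro
def plan(xyz,yang,s=None):
    """yang: world angle of tool y, tool x straight down"""
    s=s or r.sense(); R=Ro.from_euler('xyz',s['tcp_rot'],degrees=True)
    a=np.radians(yang); y=np.array([np.cos(a),np.sin(a),0]); x=np.array([0,0,-1.]); T=Ro.from_matrix(np.c_[x,y,np.cross(x,y)])
    print('t',round(s['time_s'],2),'shift mm',(R.inv().apply(np.array(xyz)-s['eef_pos'])*1000).round(1),'rv',np.degrees((R.inv()*T).as_rotvec()).round(2),'F',s['wrist_force'].round(2),'T',s['torque'].round(2),'pos',s['eef_pos'].round(4),'j6',s['joint_positions'].round(1),'open',round(s['opening'],4))
E
python3 -c "
from h import *
plan([.53,-.163,.2],-90)"
```

```text
t 0.15 shift mm [  31.2 -261.6 -473.7] rv [ 1.42e+01 -1.00e-02  8.00e-02] F [ 0.68 -0.25  0.64] T [ 0.01 -0.02  0.01] pos [ 0.1349 -0.5328  0.2307] j6 [-87.4  14.9  88.   -0.   77.2 -11.6] open 0.0856
```

>>> {"fn": "move_arm", "kwargs": {"xyz": [[31,-262,-474],[31,-262,-474],[31,-262,-474],[31,-262,-474],[31,-262,-474],[31,-262,-474],[31,-262,-474],[31,-262,-474]], "angular": [[14.2,0,0],[14.2,0,0],[14.2,0,0],[14.2,0,0],[14.2,0,0],[14.2,0,0],[14.2,0,0],[14.2,0,0]], "hand": 45}}

```text
time_s: 0.95
eef_pos: [0.4268, -0.2591, 0.2084]
tcp_rot: [105.4, 90.0, -74.7]
wrist_force: [1.1, -0.5, 0.0]
opening: 0.0448
```

```bash
python3 -c "
from h import *
plan([.53,-.163,.2],-90)"
```

```text
t 0.95 shift mm [   8.4  -96.1 -103.2] rv [-0.01 -0.   -0.  ] F [ 1.1  -0.5   0.02] T [-0.11 -0.02  0.03] pos [ 0.4268 -0.2591  0.2084] j6 [-44.1  10.6  96.8  -0.   72.7  45.9] open 0.0448
```

>>> {"fn": "move_arm", "kwargs": {"xyz": [[8,-94,-101],[8,-94,-101],[8,-94,-101],[8,-94,-101],[8,-94,-101]], "angular": [[0,0,0],[0,0,0],[0,0,0],[0,0,0],[0,0,0]]}}

```text
time_s: 1.45
eef_pos: [0.5267, -0.166, 0.1999]
tcp_rot: [-8.3, 89.9, 171.8]
wrist_force: [-0.4, 0.0, 0.3]
opening: 0.0449
```

```bash
python3 -c "
from h import *
grab('wrist','wrist1')
plan([.53,-.163,.2],-90)"
```

```text
t 1.5 shift mm [ 0.1 -3.9 -3.9] rv [0.05 0.07 0.  ] F [-0.11 -0.58 -0.16] T [ 0.09  0.03 -0.06] pos [ 0.5261 -0.1669  0.2001] j6 [-29.2  16.4  90.3  -0.   73.4  60.8] open 0.0449
```

View pics/wrist1.png

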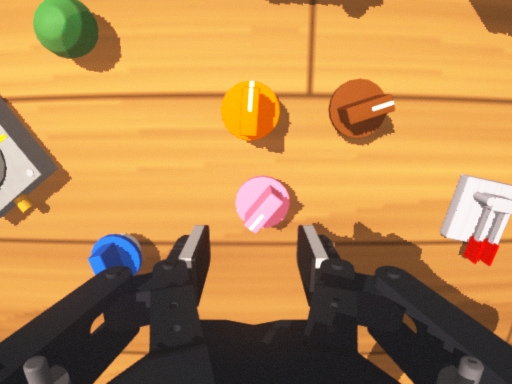

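The orange cartridge is at (250,110), with its white line running from (251,82) to (251,110). The dock is partly in view on the left.

```bash
python3 - <<'E'
from h import *
c=load('wrist1'); hsv=cv2.cvtColor(c['color'],cv2.COLOR_RGB2HSV)
w=np.zeros(hsv.shape[:2],np.uint8); w[70:150,210:290]=1
m=((hsv[...,0]>9)&(hsv[...,0]<20)&(hsv[...,1]>225)&(hsv[...,2]>100)).astype(np.uint8)*w*255
m2=cv2.morphologyEx(m,cv2.MORPH_OPEN,np.ones((3,3)))
k=max(cv2.findContours(m2,cv2.RETR_EXTERNAL,cv2.CHAIN_APPROX_NONE)[0],key=cv2.contourArea)
k=cv2.convexHull(k)
X=onz(c,k.reshape(-1,2),0.030)[:,:2].astype(np.float32); print('flange',cv2.minEnclosingCircle(X))
P=cloud(c);t=(P[...,2]>0.058)&(w>0); v,u=np.nonzero(t)
X=onz(c,np.c_[u,v],0.064)[:,:2].astype(np.float32); print('bar',len(X),cv2.minAreaRect(X))
m=((hsv[...,1]<120)&(hsv[...,2]>150))&(w>0)
v,u=np.nonzero(m);X=onz(c,np.c_[u,v],0.064)[:,:2].astype(np.float32);print(cv2.minAreaRect(X),cv2.fitLine(X,cv2.DIST_HUBER,0,.01,.01).ravel())
o=np.hstack([cv2.resize(c['color'][70:150,210:290],None,fx=5,fy=5),cv2.resize(np.dstack([m2]*3)[70:150,210:290],None,fx=5,fy=5)])
cv2.imwrite('pics/z1.png',o[...,::-1])
E
```

```text
flange ((0.584816038608551, -0.16728204488754272), 0.024864787235856056)
bar 891 ((0.5920895934104919, -0.1654282808303833), (0.06678532809019089, 0.06446557492017746), 89.25395202636719)
((0.6035163998603821, -0.16330957412719727), (0.003963124472647905, 0.027150651440024376), 86.64772033691406) [ 0.9977888  -0.06646441  0.60370314 -0.16335386]
```

View pics/z1.png

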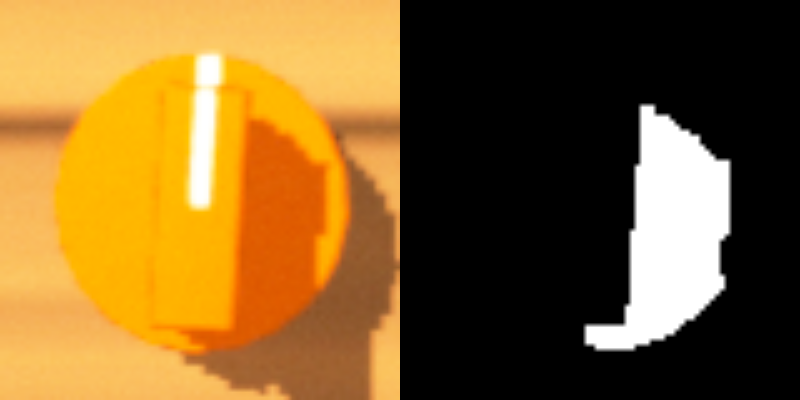

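```bash
python3 - <<'E'
from h import *
c=load('wrist1'); hsv=cv2.cvtColor(c['color'],cv2.COLOR_RGB2HSV)
w=np.zeros(hsv.shape[:2],np.uint8); w[70:150,210:290]=1
m=(((hsv[...,1]>228)|((hsv[...,1]<120)&(hsv[...,2]>200)))&(hsv[...,2]>190)).astype(np.uint8)*w*255
print(hsv[110,225],hsv[85,225-15],hsv[75,215])
m2=cv2.morphologyEx(m,cv2.MORPH_OPEN,np.ones((3,3)))
k=max(cv2.findContours(m2,cv2.RETR_EXTERNAL,cv2.CHAIN_APPROX_NONE)[0],key=cv2.contourArea)
X=onz(c,k.reshape(-1,2),0.030)[:,:2].astype(np.float32); print('flange',cv2.minEnclosingCircle(X))
print(ray(c,[[0,0]])[0])
q=np.array([(162,90),(246,90),(235,329),(153,325),(206,90),(200,208)])/5+[210,70]-.4
X=onz(c,q,.064)[:,:2];print(X.round(4));print('c',X[:4].mean(0)); 
for a,b in((0,3),(1,2),(4,5)): d=X[a]-X[b];print(np.degrees(np.arctan2(d[1],d[0])),np.linalg.norm(d))
cv2.imwrite('pics/z2.png',cv2.resize(m2[70:150,210:290],None,fx=5,fy=5))
E
```

```text
[ 22 255 255] [ 20 152 253] [ 19 155 251]
flange ((0.5894042253494263, -0.16269615292549133), 0.030026016756892204)
[ 0.5962687  -0.16585265  0.34345758]
[[ 0.6105 -0.1559]
 [ 0.6105 -0.171 ]
 [ 0.5679 -0.1692]
 [ 0.5686 -0.154 ]
 [ 0.6105 -0.1638]
 [ 0.5898 -0.1627]]
c [ 0.58936946 -0.16254543]
-2.629695536559948 0.041929077199619795
-2.3381754249349957 0.04265782175854433
-2.9738423489977945 0.0207140343586492
```

View pics/z2.png

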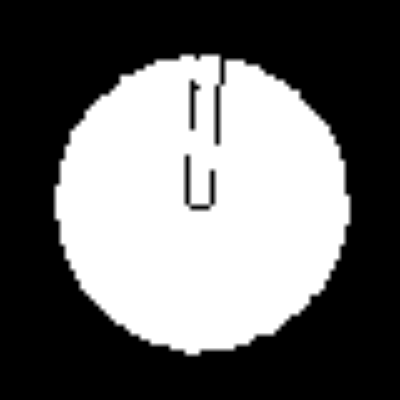

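```bash
python3 -c "
from h import *
plan([.5885,-.1626,.036],-92.6)"
```

```text
t 1.5 shift mm [164.   -4.2 -62.6] rv [ 2.65  0.07 -0.  ] F [-0.11 -0.58 -0.16] T [ 0.09  0.03 -0.06] pos [ 0.5261 -0.1669  0.2001] j6 [-29.2  16.4  90.3  -0.   73.4  60.8] open 0.0449
```

>>> {"fn": "move_arm", "kwargs": {"xyz": [[40,-4,-40],[80,-4,-62.6],[90,-4,-62.6],[90,-4,-62.6],[90,-4,-62.6]], "angular": [[2.6,0,0],[2.6,0,0],[2.6,0,0],[2.6,0,0],[2.6,0,0]]}}

```text
time_s: 2.0
eef_pos: [0.5885, -0.164, 0.1115]
tcp_rot: [93.6, 90.0, -89.1]
wrist_force: [0.3, -0.8, 0.1]
opening: 0.0448
```

```bash
python3 -c "
from h import *
grab('wrist','w2')
plan([.5885,-.1626,.036],-92.6)"
```

```text
t 2.05 shift mm [76.4 -1.5  0.8] rv [-0.08 -0.11 -0.06] F [ 0.42 -0.23 -0.12] T [ 0.02  0.02 -0.01] pos [ 0.5891 -0.1641  0.1124] j6 [-26.   26.6  88.2  -0.   65.1  66.7] open 0.0449
```

View pics/w2.png

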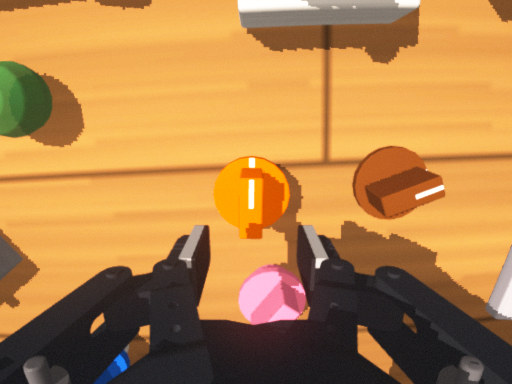

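The bar sits at columns 243–262, between the jaws and aligned with them. Descending and gripping.

>>> {"fn": "move_arm", "kwargs": {"xyz": [[40,-1.5,0.8],[70,-1.5,0.8],[76,-1.5,0.8],[76,-1.5,0.8],[76,-1.5,0.8]], "angular": [[0,0,0],[0,0,0],[0,0,0],[0,0,0],[0,0,0]]}}

```text
time_s: 2.55
eef_pos: [0.5899, -0.1622, 0.037]
tcp_rot: [155.8, 89.8, -26.8]
wrist_force: [0.0, 0.4, -0.3]
opening: 0.0446
```

>>> {"fn": "move_arm", "kwargs": {"xyz": [[0,0,0],[0,0,0],[0,0,0],[0,0,0],[0,0,0],[0,0,0]], "angular": [[0,0,0],[0,0,0],[0,0,0],[0,0,0],[0,0,0],[0,0,0]], "hand": 10, "squeeze": 40}}

```text
time_s: 3.15
eef_pos: [0.5896, -0.1618, 0.0362]
tcp_rot: [156.5, 89.8, -26.1]
wrist_force: [-0.2, -0.1, 7.1]
opening: 0.0151
```

```bash
python3 -c "
from h import *
plan([.5885,-.1626,.036],-92.6)"
```

```text
t 3.15 shift mm [0.2 0.9 1. ] rv [ 0.   -0.14 -0.06] F [-0.22 -0.07  7.07] T [ 0.08  0.19 -0.01] pos [ 0.5896 -0.1618  0.0362] j6 [-25.8  31.6  92.2  -0.   56.1  66.8] open 0.0151
```

>>> {"fn": "move_arm", "kwargs": {"xyz": [[-20,0,0],[-65,0,0],[-110,0,0],[-150,0,0],[-150,0,0],[-150,0,0]], "angular": [[0,0,0],[0,0,0],[0,0,0],[0,0,0],[0,0,0],[0,0,0]]}}

```text
time_s: 3.75
eef_pos: [0.5889, -0.1614, 0.1855]
tcp_rot: [156.9, 89.9, -25.7]
wrist_force: [0.7, 0.6, -1.4]
opening: 0.0152
```

```bash
python3 -c "
from h import *
grab('wrist','w3')
plan([.470,.149,.19],-92.6)"
```

```text
t 3.8 shift mm [  -5.9 -304.3  131.9] rv [0.   0.07 0.03] F [ 0.21  0.88 -0.78] T [ 0.02  0.01 -0.02] pos [ 0.5879 -0.1609  0.1838] j6 [-25.8  22.8  83.3   0.   73.9  66.8] open 0.0155
```

View pics/w3.png

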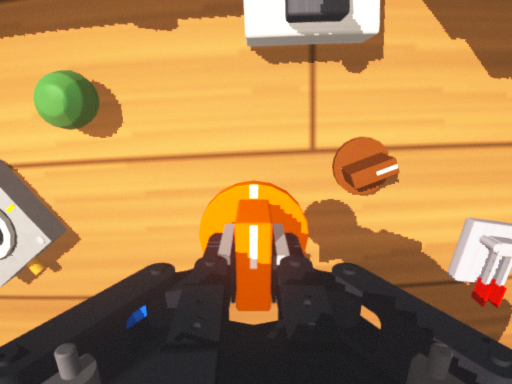

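The cartridge is held upright with its bar between the pads and its line along the finger axis. Moving so the camera looks down the bore.

>>> {"fn": "move_arm", "kwargs": {"xyz": [[-6,-30,13],[-6,-75,32],[-6,-120,52],[-6,-165,72],[-6,-210,91],[-6,-255,110],[-6,-290,126],[-6,-304,132]], "angular": [[0,0,0],[0,0,0],[0,0,0],[0,0,0],[0,0,0],[0,0,0],[0,0,0],[0,0,0]]}}

```text
time_s: 4.6
eef_pos: [0.4669, 0.1513, 0.1882]
tcp_rot: [-4.0, 89.7, 173.5]
wrist_force: [0.8, -0.5, -1.5]
opening: 0.0147
```

>>> {"fn": "move_arm", "kwargs": {"xyz": [[0,0,0],[0,0,0]], "angular": [[0,0,0],[0,0,0]]}}

```text
time_s: 4.8
eef_pos: [0.4697, 0.1482, 0.189]
tcp_rot: [17.4, 89.8, -165.1]
wrist_force: [0.1, -0.1, -1.5]
opening: 0.0149
```

```bash
python3 -c "
from h import *
c=grab('wrist','w4')
plan([.470,.149,.19],-92.6)"
```

```text
t 4.85 shift mm [-0.7 -1.3  0.2] rv [-0.    0.13 -0.05] F [-0.6   0.07 -1.19] T [-0.04 -0.   -0.  ] pos [0.4701 0.1477 0.1893] j6 [ 4.5 11.  99.1 -0.  70.  97.1] open 0.0153
```

View pics/w4.png

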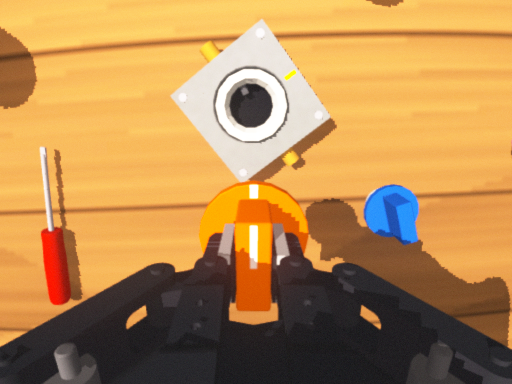

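```bash
python3 - <<'E'
from h import *
c=load('w4'); z=c['color'][60:150,205:300]
g=np.clip(z.astype(float)*3,0,255).astype(np.uint8)
cv2.imwrite('pics/z4.png',np.hstack([cv2.resize(a,None,fx=4.2,fy=4.2,interpolation=cv2.INTER_CUBIC) for a in(z,g)])[...,::-1])
P=cloud(c); hsv=cv2.cvtColor(c['color'],cv2.COLOR_RGB2HSV)
w=np.zeros(hsv.shape[:2],np.uint8); w[10:195,160:340]=1
m=((hsv[...,1]<60)&(hsv[...,2]>120)&(P[...,2]>.02)).astype(np.uint8)*w*255
k=max(cv2.findContours(m,cv2.RETR_EXTERNAL,cv2.CHAIN_APPROX_NONE)[0],key=cv2.contourArea)
X=onz(c,k.reshape(-1,2),0.032)[:,:2].astype(np.float32); print('dock',cv2.minAreaRect(X))
w[:]=0;w[60:90,280:305]=1
m=((hsv[...,0]>22)&(hsv[...,0]<35)&(hsv[...,1]>150))&(w>0)
v,u=np.nonzero(m);y=onz(c,np.c_[u,v],0.032);print('yellow',len(y),y.mean(0))
# flat rim
Z=P[60:150,205:300,2]; print(np.nanmin(Z)); 
m=(P[...,2]>0.0355)&(P[...,2]<.045); w[:]=0; w[55:155,200:305]=1
v,u=np.nonzero(m&(w>0)); X=onz(c,np.c_[u,v],.038)[:,:2].astype(np.float32); print('rim',len(X),cv2.minEnclosingCircle(X))
# bore interior cloud
q=P[60:150,205:300].reshape(-1,3); d=np.hypot(q[:,0]-.5355,q[:,1]-.1485); s=q[(d<.0205)]
print(np.histogram(s[:,2],bins=np.arange(-.01,.05,.004)))
print(ray(c,[[0,0]])[0])
E
```

```text
dock ((0.5376040935516357, 0.14730378985404968), (0.11217610538005829, 0.1120162159204483), 35.3600959777832)
yellow 51 [0.5648521  0.10857613 0.032     ]
-0.0006127229885605767
rim 2012 ((0.5314859747886658, 0.14335662126541138), 0.041151393204927444)
(array([   0,    0,    0,    0,    0,    8, 1172,   17,   16,   62,   67,
          8,    0,    0]), array([-0.01 , -0.006, -0.002,  0.002,  0.006,  0.01 ,  0.014,  0.018,
        0.022,  0.026,  0.03 ,  0.034,  0.038,  0.042,  0.046]))
[0.53938859 0.14540543 0.33247449]
```

View pics/z4.png

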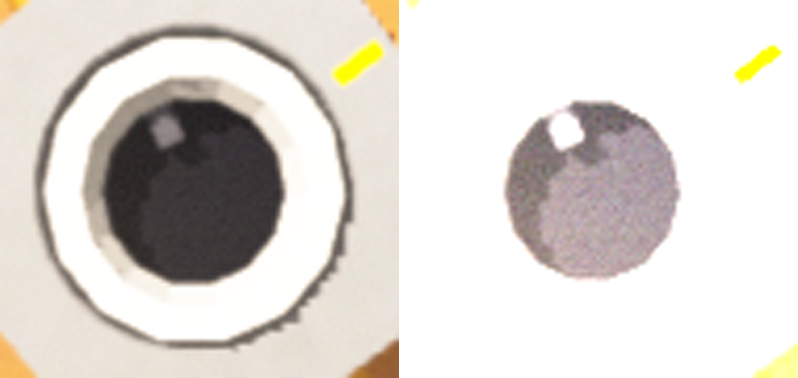

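The key is visible in the bore, as the light patch at full-image pixel (245,91), up and left of the bore centre at about (251,105). Next I'll work out its direction.

```bash
python3 - <<'E'
from h import *
c=load('w4'); g=cv2.cvtColor(c['color'],cv2.COLOR_RGB2GRAY).astype(float)
sub=g[84:97,238:252]; print(sub.astype(int))
P=cloud(c); print((P[84:97,238:252,2]*1000).astype(int))
m=np.zeros(g.shape,bool); m[86:96,240:250]=(g[86:96,240:250]>80)&(g[86:96,240:250]<200)
v,u=np.nonzero(m); k=onz(c,np.c_[u,v],.026)
for ctr in((.5376,.1473),(.5353,.1483)):
  d=k.mean(0)[:2]-ctr; print(len(u),k.mean(0),np.hypot(*d),np.degrees(np.arctan2(d[1],d[0])))
# bore centre from dark floor edge (bottom of cone z=.0305)
d=np.zeros(g.shape,np.uint8); d[75:135,225:280]=(g[75:135,225:280]<75)*255; d[m]=255
kk=max(cv2.findContours(d,cv2.RETR_EXTERNAL,cv2.CHAIN_APPROX_NONE)[0],key=cv2.contourArea)
X=onz(c,kk.reshape(-1,2),.0305)[:,:2].astype(np.float32);print(cv2.minEnclosingCircle(X),cv2.fitEllipse(X))
d=np.zeros(g.shape,np.uint8); d[55:155,200:305]=(g[55:155,200:305]>225)*255
kk=max(cv2.findContours(d,cv2.RETR_EXTERNAL,cv2.CHAIN_APPROX_NONE)[0],key=cv2.contourArea)
X=onz(c,kk.reshape(-1,2),.038)[:,:2].astype(np.float32);print('rim',cv2.minEnclosingCircle(X),cv2.fitEllipse(X))
# flange of held cartridge: in this view
E
```

```text
[[154 151 148 146 143 131 105  88  59  50  56  58  61  58]
 [151 150 139 126 100  93  76  61  43  39  38  37  41  37]
 [138 128 104  93  76  75  75  62  49  40  39  36  36  38]
 [ 96  85  74  73  81  89  94  83  62  49  38  35  35  40]
 [ 58  53  57  72  95 127 127 116  96  69  40  37  39  38]
 [ 43  40  54  83 111 131 136 135 124  84  44  41  37  40]
 [ 40  39  60 105 133 136 141 139 137 112  58  40  36  37]
 [ 37  38  54  94 131 136 140 136 135 119  84  43  37  40]
 [ 37  41  41  69 116 132 133 135 132 122  93  48  37  40]
 [ 40  37  40  58  99 130 134 125 114  96  70  40  38  38]
 [ 39  42  40  43  78 112 114  98  70  53  42  40  38  40]
 [ 42  42  42  42  55  72  68  53  46  39  43  37  40  39]
 [ 41  40  40  43  41  45  43  51  43  39  39  42  42  41]]
[[ 35  35  34  33  32  31  31  29  21  17  18  18  19  18]
 [ 34  34  33  32  32  29  25  25  13  14  14  15 332  15]
 [ 32  32  32  27  27  26  26  28  15  14  15  17  16  15]
 [ 32  28  27  27  27  26  26  26  26  17  15  17  15  16]
 [ 22  15  27  26  27  26  27  25  26  16  15  14  15  17]
 [ 15  15  17  27  27  28  28  27  26
[... 240 characters left out ...]
  27  16  16  15]
 [ 16  16  17  17  15  27  26  27  26  16  15  16  16  16]
 [ 14  16  16  14  15  15  25  15  15  17  17  14  16  15]
 [ 15  16  17  15  14  15  16  15  16  16  14  16  16  16]]
49 [0.55236044 0.15328386 0.026     ] 0.015927241588154856 22.067548144151484
49 [0.55236044 0.15328386 0.026     ] 0.01777350059550284 16.284636673910796
((0.5379966497421265, 0.14768508076667786), 0.02066153660416603) ((0.5378937125205994, 0.14767485857009888), (0.039614785462617874, 0.039916083216667175), 26.844234466552734)
rim ((0.5380764007568359, 0.14629362523555756), 0.057597558945417404) ((0.5375514030456543, 0.14683617651462555), (0.0927758663892746, 0.1012955978512764), 1.244327425956726)
```

```bash
python3 -c "
from h import *
plan([.538,.1478,.11],-82)"
```

```text
t 4.85 shift mm [ 79.1  -3.2 -68. ] rv [-10.6    0.13  -0.03] F [-0.6   0.07 -1.19] T [-0.04 -0.   -0.  ] pos [0.4701 0.1477 0.1893] j6 [ 4.5 11.  99.1 -0.  70.  97.1] open 0.0153
```

>>> {"fn": "move_arm", "kwargs": {"xyz": [[10,-3,-35],[40,-3,-60],[70,-3,-68],[79,-3,-68],[79,-3,-68],[79,-3,-68]], "angular": [[-5,0,0],[-10.6,0,0],[-10.6,0,0],[-10.6,0,0],[-10.6,0,0],[-10.6,0,0]]}}

```text
time_s: 5.45
eef_pos: [0.5386, 0.1478, 0.1122]
tcp_rot: [170.7, 90.0, -1.3]
wrist_force: [0.1, 0.0, -0.7]
opening: 0.0151
```

```bash
python3 -c "
from h import *
c=grab('wrist','w5'); c=grab('scene','s5')
cv2.imwrite('pics/s5z.png',cv2.resize(c['color'][130:230,200:330],None,fx=4.5,fy=4.5,interpolation=cv2.INTER_CUBIC)[...,::-1])
plan([.538,.1478,.07],-82)"
```

```text
t 5.55 shift mm [43.2  0.2  1.3] rv [-0.02 -0.15 -0.01] F [ 0.22 -0.33 -1.07] T [ 0.   -0.01 -0.  ] pos [0.5392 0.1482 0.1132] j6 [ 3.9 21.7 95.9 -0.  62.2 86. ] open 0.0152
```

View pics/s5z.png

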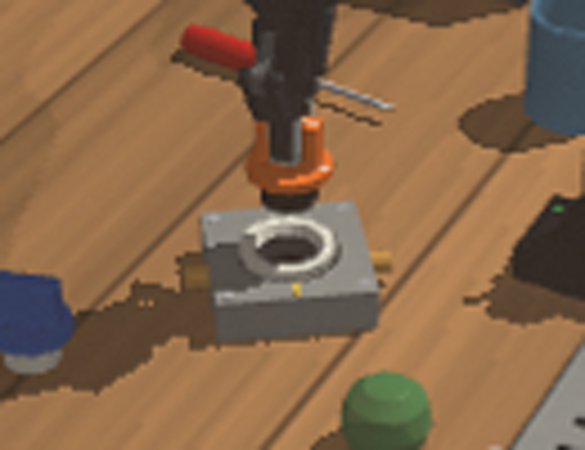

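View pics/w5.png

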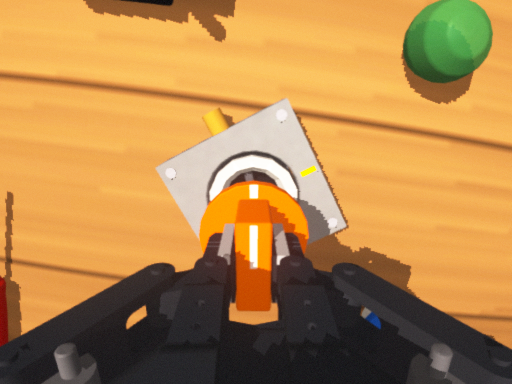

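The cartridge hangs upright, centred over the cup. Lowering it slowly.

>>> {"fn": "move_arm", "kwargs": {"xyz": [[15,0,1],[30,0,1],[36,0,1],[40,0,1],[40,0,1]], "angular": [[0,0,0],[0,0,0],[0,0,0],[0,0,0],[0,0,0]]}}

```text
time_s: 6.05
eef_pos: [0.5377, 0.1482, 0.072]
tcp_rot: [174.4, 90.0, 2.4]
wrist_force: [-0.5, -0.7, -0.8]
opening: 0.0154
```

```bash
python3 -c "
from h import *
plan([.538,.1478,.06],-82)"
```

```text
t 6.05 shift mm [12.   0.5 -0.2] rv [ 0.01 -0.04 -0.  ] F [-0.46 -0.71 -0.83] T [-0.01  0.04  0.04] pos [0.5377 0.1482 0.072 ] j6 [ 4.  24.5 98.4 -0.  57.1 85.9] open 0.0154
```

>>> {"fn": "move_arm", "kwargs": {"xyz": [[2,0,0],[4,0,0],[6,0,0],[7,0,0],[8,0,0]], "angular": [[0,0,0],[0,0,0],[0,0,0],[0,0,0],[0,0,0]]}}

```text
time_s: 6.55
eef_pos: [0.5376, 0.1482, 0.0634]
tcp_rot: [-52.2, 90.0, 135.8]
wrist_force: [0.2, -0.4, -1.7]
opening: 0.0155
```

```bash
python3 -c "
from h import *
plan([.538,.1478,.06],-82)"
```

```text
t 6.55 shift mm [ 3.4  0.4 -0.4] rv [-0.  0.  0.] F [ 0.16 -0.41 -1.66] T [ 0.03 -0.04 -0.01] pos [0.5376 0.1482 0.0634] j6 [ 3.9 25.1 98.8  0.  56.  85.9] open 0.0155
```

Inside the bore (foot about 10 mm below the rim) with no contact force. Seeking the key top.

>>> {"fn": "move_arm", "kwargs": {"xyz": [[1,0,0],[1.5,0,0],[2,0,0],[2,0,0]], "angular": [[0,0,0],[0,0,0],[0,0,0],[0,0,0]]}}

```text
time_s: 6.95
eef_pos: [0.5376, 0.1482, 0.0618]
tcp_rot: [176.0, 90.0, 4.0]
wrist_force: [-1.2, -0.9, 2.6]
opening: 0.0156
```

>>> {"fn": "move_arm", "kwargs": {"xyz": [[0.5,0,0],[1,0,0],[1,0,0]], "angular": [[0,0,0],[0,0,0],[0,0,0]]}}

```text
time_s: 7.25
eef_pos: [0.5377, 0.1481, 0.0607]
tcp_rot: [-178.4, 90.0, 9.6]
wrist_force: [-2.2, 0.2, 3.9]
opening: 0.0155
```

The stop is at TCP z ≈ 0.062, as predicted, so the cartridge is on the key. One millimetre more pressure, then I'll turn it anticlockwise.

>>> {"fn": "move_arm", "kwargs": {"xyz": [[0.5,0,0],[1,0,0],[1,0,0],[1,0,0],[1,0,0]], "angular": [[0,0,0],[0,0,0],[-1,0,0],[-2,0,0],[-3,0,0]]}}

```text
time_s: 7.75
eef_pos: [0.538, 0.1478, 0.0597]
tcp_rot: [136.7, 89.9, -32.2]
wrist_force: [-1.5, -2.0, 3.9]
opening: 0.0153
```

>>> {"fn": "move_arm", "kwargs": {"xyz": [[0,0,0],[0,0,0],[0,0,0]], "angular": [[-1,0,0],[-2,0,0],[-3,0,0]]}}

```text
time_s: 8.05
eef_pos: [0.5382, 0.148, 0.0597]
tcp_rot: [160.6, 89.9, -5.3]
wrist_force: [0.2, -1.5, 4.1]
opening: 0.0153
```

```bash
python3 -c "
from h import *
plan([.538,.1478,.06],-82)"
```

```text
t 8.05 shift mm [-0.3  0.1  0.2] rv [ 6.08 -0.07 -0.02] F [ 0.16 -1.54  4.12] T [-0.56 -0.24 -0.02] pos [0.5382 0.148  0.0597] j6 [ 3.9 25.4 99.  -0.  55.5 79.9] open 0.0153
```

>>> {"fn": "move_arm", "kwargs": {"xyz": [[0,0,0],[0,0,0],[0,0,0]], "angular": [[-1,0,0],[-2,0,0],[-2,0,0]]}}

```text
time_s: 8.35
eef_pos: [0.538, 0.1482, 0.0596]
tcp_rot: [170.1, 89.9, 6.2]
wrist_force: [1.3, -2.6, 5.4]
opening: 0.0153
```

>>> {"fn": "move_arm", "kwargs": {"xyz": [[0,0,0],[0,0,0],[0,0,0]], "angular": [[-1,0,0],[-2,0,0],[-2,0,0]]}}

```text
time_s: 8.65
eef_pos: [0.5364, 0.1485, 0.0586]
tcp_rot: [-25.9, 89.9, 172.1]
wrist_force: [0.0, 0.1, -2.0]
opening: 0.0156
```

```bash
python3 -c "
from h import *
plan([.538,.1478,.06],-82)"
```

```text
t 8.65 shift mm [-1.4  1.1 -1.3] rv [10.05  0.14  0.05] F [ 0.    0.06 -2.02] T [-0.04 -0.03 -0.04] pos [0.5364 0.1485 0.0586] j6 [ 4.  25.5 99.1  0.  55.6 75.9] open 0.0156
```

The vertical force fell to the cartridge's weight alone (−2 N) at yaw ≈ 18°: the key has entered the notch. I'll centre it slightly, then lower.

>>> {"fn": "move_arm", "kwargs": {"xyz": [[0,0,0],[0,0,0],[1,0,0],[2,0,0],[2,0,0]], "angular": [[-1,0,0],[-2,0,0],[-2,0,0],[-2,0,0],[-2,0,0]]}}

```text
time_s: 9.15
eef_pos: [0.5374, 0.1481, 0.0573]
tcp_rot: [-19.5, 90.0, -179.5]
wrist_force: [-0.4, -0.3, -1.6]
opening: 0.0151
```

```bash
python3 -c "
from h import *
plan([.538,.1478,.052],-70)"
```

```text
t 9.15 shift mm [ 5.3  0.5 -0.5] rv [-0.01  0.03  0.01] F [-0.41 -0.29 -1.57] T [ 0.01 -0.04 -0.06] pos [0.5374 0.1481 0.0573] j6 [ 3.9 25.6 99.2  0.  55.3 74. ] open 0.0151
```

Free, with no lateral force. Down about 5 mm more to the rim.

>>> {"fn": "move_arm", "kwargs": {"xyz": [[1,0,0],[2,0,0],[3,0,0],[4,0,0],[4,0,0]], "angular": [[0,0,0],[0,0,0],[0,0,0],[0,0,0],[0,0,0]]}}

```text
time_s: 9.65
eef_pos: [0.5374, 0.1481, 0.0533]
tcp_rot: [-15.8, 90.0, -175.8]
wrist_force: [-0.3, 0.6, -1.3]
opening: 0.0153
```

>>> {"fn": "move_arm", "kwargs": {"xyz": [[0.5,0,0],[1,0,0],[1,0,0]], "angular": [[0,0,0],[0,0,0],[0,0,0]]}}

```text
time_s: 9.95
eef_pos: [0.5376, 0.1482, 0.0525]
tcp_rot: [-37.4, 90.0, 162.6]
wrist_force: [-0.4, 0.1, -2.4]
opening: 0.0154
```

>>> {"fn": "move_arm", "kwargs": {"xyz": [[0.5,0,0],[1,0,0],[1,0,0]], "angular": [[0,0,0],[0,0,0],[0,0,0]]}}

```text
time_s: 10.25
eef_pos: [0.5377, 0.1481, 0.0519]
tcp_rot: [164.8, 90.0, 4.8]
wrist_force: [-0.8, -0.9, 3.1]
opening: 0.0154
```

The flange is on the rim at TCP z = 0.052, the predicted home height, with about 5 N of load. Releasing.

>>> {"fn": "move_arm", "kwargs": {"xyz": [[0,0,0],[0,0,0],[0,0,0],[0,0,0]], "angular": [[0,0,0],[0,0,0],[0,0,0],[0,0,0]], "hand": 40}}

```text
time_s: 10.65
eef_pos: [0.5376, 0.1481, 0.0514]
tcp_rot: [136.7, 90.0, -23.3]
wrist_force: [0.6, -0.0, -0.3]
opening: 0.0399
```

>>> {"fn": "move_arm", "kwargs": {"xyz": [[-10,0,0],[-40,0,0],[-80,0,0],[-120,0,0],[-120,0,0],[-120,0,65],[-120,0,65],[-120,0,65]], "angular": [[0,0,0],[0,0,0],[0,0,0],[0,0,0],[0,0,0],[0,0,0],[0,0,0],[0,0,0]]}}

```text
time_s: 11.45
eef_pos: [0.4741, 0.1256, 0.1715]
tcp_rot: [-14.6, 89.9, -174.6]
wrist_force: [1.4, -0.4, 0.5]
opening: 0.0399
```

```bash
python3 - <<'E'
from h import *
c=grab('wrist','w6'); s=grab('scene','s6'); t=grab('top','t6')
z=cv2.resize(s['color'][160:230,225:305],(400,350),interpolation=cv2.INTER_CUBIC)
z2=cv2.resize(c['color'][20:160,175:335],(400,350),interpolation=cv2.INTER_CUBIC)
cv2.imwrite('pics/z6.png',np.hstack([z,z2])[...,::-1])
P=cloud(c); hsv=cv2.cvtColor(c['color'],cv2.COLOR_RGB2HSV)
m=(hsv[...,0]>8)&(hsv[...,0]<26)&(hsv[...,1]>235)&(hsv[...,2]>150); w=np.zeros_like(m); w[20:170,170:345]=1
for lo,hi in((.02,.052),(.06,.1)):
  q=P[m&w&(P[...,2]>lo)&(P[...,2]<hi)]; print(len(q),np.median(q,0).round(4), np.percentile(q[:,2],[10,90]).round(4))
a=P[...,2]; d=np.hypot(P[...,0]-.5378,P[...,1]-.1477)
q=P[(d>.024)&(d<.029)&(a>.03)&(a<.06)]; A=np.c_[q[:,:2]-[.5378,.1477],np.ones(len(q))]; print('flange plane tilt',np.linalg.lstsq(A,q[:,2],rcond=None)[0])
plan([.45,.148,.17],-70)
E
```

```text
2254 [0.5381 0.1473 0.047 ] [0.0461 0.0479]
1022 [0.5351 0.1464 0.081 ] [0.0801 0.0819]
flange plane tilt [0.00233954 0.00135027 0.047024  ]
t 11.6 shift mm [  2.  -30.1  18.5] rv [-0.01 -0.11 -0.03] F [ 0.16 -0.57  0.78] T [ 0.02 -0.02  0.01] pos [0.4777 0.126  0.1721] j6 [  1.8  11.9 100.6   0.   67.4  71.8] open 0.04
```

View pics/z6.png

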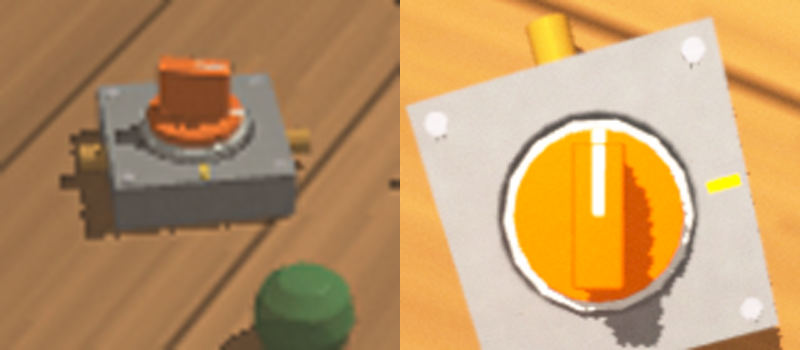

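View pics/t6.png

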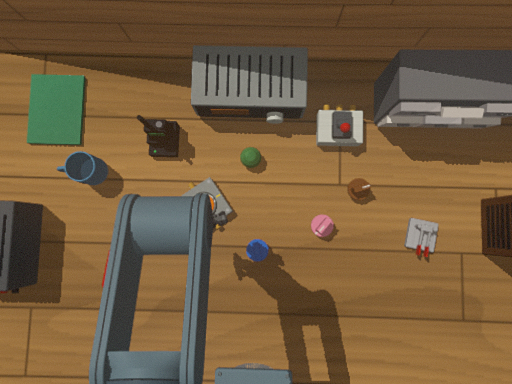

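The cartridge is seated, flat and centred. The flange reads 47.0 mm against an expected 46, so I'll check for camera height bias using the dock's top (32 mm).

```bash
python3 - <<'E'
from h import *
c=load('w6'); P=cloud(c); a=P[...,2]; x=P[...,0]-.5378; y=P[...,1]-.1477
d=np.hypot(x,y)
th=np.radians(-54.7); u=x*np.cos(th)+y*np.sin(th); v=-x*np.sin(th)+y*np.cos(th)
q=a[(d>.042)&(abs(u)<.05)&(abs(v)<.05)&(a>.02)]; print('dock top',np.median(q),len(q))
q=a[(d>.09)&(d<.13)&(a<.02)]; print('desk',np.median(q))
E
```

```text
dock top 0.2447759045001049 15549
desk 0.001057973916006344
```

The desk reads +1.06 mm, so the flange top is at about 46 mm: flush. Handing in.

```bash
python3 -c "
from station import r
print(r.hand_in())"
```

```text
the job is handed in; nothing more can be done
None
```

The orange cartridge is home in the dock with its flange flush on the rim. I let go, backed the gripper off and handed in at about 11.6 s.

**How it went:**
- I gripped the cartridge by its bar and lowered it into the bore. It stopped on the key at the expected height.
- I turned it anticlockwise under light pressure. At about 18° world yaw the vertical force fell to the cartridge's own weight, so the notch was over the key. That is about 73° from the yellow line. Before inserting, the wrist camera had shown the key at about 76°.
- I turned it 2° further and lowered it until the flange met the rim at the expected home height, then released. The highest vertical load on the dock I saw in the readings was about 7 N, well under the 25 N limit.

**Last checks:**
- **Seating:** the flange top measured 47.0 mm and the bar top 81 mm, against 46 and 80 expected. The desk itself read about 1.06 mm too high, so both agree with fully home. Tilt was under 0.2°, and the flange's measured centre was within about 0.5 mm of the dock's axis.
- **One failed check:** measuring the dock's top for the same height correction gave a meaningless 0.245 m, because the arm was in the way. I used the desk instead.
- **Other objects:** in the final top view everything I could see was where it started. The arm hid most of the screwdriver, so I could not confirm it, but the gripper never went near it.

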